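# Close up the row of sample cases on the bench shelf

## Robot

A 6-joint arm with a two-finger parallel gripper is mounted at the origin on the work surface. World frame = base frame: x ahead of the robot, y to its left, z up, the work surface at z = 0. Lengths are in mm, angles in rad, forces in N, time in s.
With the tool pointing down it reaches from about 350 to 775 mm from the base axis. Payload 7.3 kg.
Tool frame: the origin (TCP) lies midway between the tips of the shut fingers; the grasp point (between the pads) lies 19 mm behind it; z points along the fingers, y is the line along which they close (so a half turn about z gives the same grasp; the last joint's range is limited). The gripper opens to 92 mm and grips with 3 to 60 N. Pads are 19 mm wide; open, the fingers measure 130 mm over their backs; the gripper's body (75 mm by 190 mm) begins 47 mm behind the grasp point.
Start: joints at [-1.461, 0.342, 1.524, -0, 1.275, -0.146], TCP at [132.857, -507.931, 226.741] pointing down, gripper open.
Joint ranges: [-2.53, 2.53], [-0.77, 2.02], [0.04, 2.7], [-1, 4.14], [0.28, 2.66], [-3.11, 3.11]. Speed limits (rad/s): [2.57, 2.57, 3.14, 3.14, 3.14, 3.14].

## Interface

Orientations are given as [roll, pitch, yaw] about the fixed x, y, z axes, in that order (R = Rz(yaw) Ry(pitch) Rx(roll)).
In Python, from plant import bot gives the robot as it stands.
- The arm moves only by the tool servo_tool, never from a script. Its argument "deltas" is a list of rows, each a list of 2 entries, a list of its own where there are three numbers: the shift along the tool's x, y, z in m, then the turn, a rotation vector about the tool's x, y, z in degrees. A call has 1 to 20 rows; each row shifts and turns the commanded pose from where the row before left it, along the tool's axes as they then stand; what a row does not reach is not made up. A row lasts 1/8 s, in which the tool goes at most 62.5 mm and 10.7 degrees, less where a joint would pass 70% of its speed; a pose out of reach is approached as far as the arm can. A call with a gripper value outside its range is refused whole. "fingers" is the opening, from 0 (shut) to 1 (fully open), set as the call begins (left out, the last holds). The fingers move at their own pace and stop on an object; the grip force is fixed at half the most. Time passes only in rows, so rows that do not move let the fingers close. It gives the time, the measured TCP pose, the force, the opening and the grip force at its end, in the units of the state.
- bot.get_obs(): the state, without advancing time (a new reading comes with each control period).
- bot.capture(name): name is "scene" or "top" or "wrist"; returns the picture (420x560x3 uint8, red, green, blue); there is no depth.
- bot.camera_model(name): a dict with "mtx" (3x3 intrinsics, pixels), "xyz" and "rotation" of the camera in the world. Camera axes: x right, y down, z forward; pixel columns grow to the right and rows downward; lengths in mm; the calibration is good to about 2 mm. A picture is of the moment at which its call begins: read the wrist's pose just before it. camera_model takes no time and is no camera call; for the wrist camera it gives the pose at the moment of the call.
- bot.close_job(): hands the job in; it is judged then, once.
The state is a dict: "time": time; "joint_positions": joint angles; "dq": joint speeds; "tau": joint torques, N m; "tool_pos": TCP position; "tcp_rot": TCP orientation; "contact_force": force on the tool from outside, world axes, zero at the start; "moment": the same for the moment, N m; "grip_width": finger opening in mm; "finger_force": force on a finger pad.
Only numpy, scipy, OpenCV 4.12 (cv2) and the standard library are available. Lean on these libraries where they do the work, as an engineer would, in place of code of your own. Each camera call takes 0.05 s, during which the arm holds its last target. There are 200 camera calls.

## Task

Put the sample case that stands on the bench onto the shelf with the other three, so that all four stand upright side by side, square, with their backs against the lip along the shelf's far edge. Straighten the leaning case and close the row without gaps by pushing the bookend towards the end plate until the row is felt snug: press firmly at the end, so that the push arrives at the end plate, but do not crush the cases. Leave the closed row standing and leave the other things on the bench where they are.

Things in the scene. Friction and masses are not known exactly. Their poses are not given: they have to be found in the camera images.
- shelf: low pale-wood bench shelf, fixed. Board 120 mm deep (x, away from the robot), 370 mm long (y), its top 45 mm above the bench. Origin on the bench under the board's centre. Along the far edge an upright aluminium lip stands 25 mm above the board, its near face at x = +54 mm. Front edge at x = -60 mm.
- endstop: fixed aluminium end plate at the shelf's +y end, 64 mm deep (shelf x -10 to +54 mm), 8 mm thick, 115 mm high; origin on the board, on its inner face (shelf x = 0, y = +172 mm), which looks to -y. The row starts here. Snug = 5 to 15 N arriving at this plate; above 40 N the cases crack. Drag of the cases and bookend swallows up to 8 N of a push on the bookend.
- bookend (a joint): the steel bookend's travel along the shelf's +y, towards the end plate, in m; at 0 its inner face is at shelf y = -148 mm (320 mm from the end plate), so the distance between the bookend's face and the end plate is 0.320 m minus this value. It slides stiffly in a slot (about 2 N) and stays where it is left.
- bookend_face (a point): centre of the bookend's inner face (the face towards the end plate), 42.5 mm above the board, at shelf x = +22 mm. The bookend is an upright steel plate 64 mm deep, 6 mm thick, 85 mm high; behind it, on the -y side, a foot 5 mm high reaches to 26 mm from the inner face.
- case_a: grey plastic sample case with a dark seam and a white catch: 64 mm deep (its x), 32 mm thick (its y), 105 mm tall (its z), 0.1 to 0.15 kg. All four cases are alike. Origin: centre of its underside. At the start it leans sideways, its upper edge against the end plate, about 29 degrees off upright, standing on one lower edge. Within 17 degrees of upright it drops onto its base by itself.
- case_b: grey plastic sample case with a dark seam and a white catch: 64 mm deep (its x), 32 mm thick (its y), 105 mm tall (its z), 0.1 to 0.15 kg. All four cases are alike. Origin: centre of its underside. At the start it stands upright on the shelf, askew and away from the lip.
- case_c: grey plastic sample case with a dark seam and a white catch: 64 mm deep (its x), 32 mm thick (its y), 105 mm tall (its z), 0.1 to 0.15 kg. All four cases are alike. Origin: centre of its underside. At the start it stands upright on the shelf, askew and away from the lip.
- case_d: grey plastic sample case with a dark seam and a white catch: 64 mm deep (its x), 32 mm thick (its y), 105 mm tall (its z), 0.1 to 0.15 kg. All four cases are alike. Origin: centre of its underside. At the start it stands upright on the bench, to the right of the shelf.
- dish_a: closed round glass sample dish, 94 mm across, 16 mm high, lying on the bench in front of the shelf. Bystander; origin at the centre of its underside.
- dish_b: closed round glass sample dish, 94 mm across, 16 mm high, lying on the bench in front of the shelf. Bystander; origin at the centre of its underside.
- tweezers: steel tweezers lying flat, 131 mm long, 8 mm high; long axis = its x. Bystander; origin at the centre of its underside.
- jar: closed jar with a white cap, 56 mm across, 75 mm high, standing on the bench to the left of the shelf. Bystander; origin at the centre of its underside.
- collar: small steel collar, 32 mm across, 12 mm high, lying on the bench. Bystander; origin at the centre of its underside.
- driver: screwdriver with a black handle lying on the bench; bystander.
Mind the look-alikes: they are no part of the job. Leave any pink look-alike of the case_c alone.

How it is judged:
By the outcome, as a careful person would: the job done as asked, in the order asked, and still so for the second after the job is handed in, with the robot touching nothing.
It also fails if it takes over 72 s, if anything falls off the work surface, if the arm or the gripper's body presses on something with over 40 N, if the wrist force passes 120 N, or if a joint passes its speed limit or range.

## Working session

There is one attempt and no reset: what is moved stays moved. The work goes in short steps, Python scripts to look and compute and a tool call to move; the robot and the scene stay as the last step left them, time stands still between calls to the robot, and variables do not carry over. Pictures are saved under pics/ and viewed, at most 10 in all, crops included, and the job is handed in when it is done.

Besides the shell and the picture viewer there is one more tool, called after ">>>" as name(argument=value, ...), one argument or row to a line, values as JSON. servo_tool: Moves the arm, as the interface text tells. Its arguments: {"type":"object","properties":{"deltas":{"type":"array"},"fingers":{"type":"number"}},"required":["deltas"]}

```bash
ls; mkdir -p pics; python3 - <<'E'
from plant import bot
import cv2,numpy as np
np.set_printoptions(precision=4,suppress=True)
for n in ("scene","top"):
    im=bot.capture(n); cv2.imwrite(f"pics/{n}0.png",im[:,:,::-1]); m=bot.camera_model(n); print(n,m)
o=bot.get_obs(); print(o)
E
```

```text
pics
scene {'mtx': array([[378.9297,   0.    , 287.2902],
       [  0.    , 378.9297, 212.9331],
       [  0.    ,   0.    ,   1.    ]]), 'xyz': array([1098.0482,  259.642 ,  693.3359]), 'rotation': array([-2.3679, -0.0031,  1.9657])}
top {'mtx': array([[414.6814,   0.    , 281.4754],
       [  0.    , 414.6814, 209.9798],
       [  0.    ,   0.    ,   1.    ]]), 'xyz': array([465.9978,  58.5006, 959.3047]), 'rotation': array([-3.0532, -0.0242, -1.5655])}
{'time': 0.1, 'joint_positions': array([-1.461 ,  0.3427,  1.5249,  0.    ,  1.2754, -0.146 ]), 'dq': array([ 0.0001, -0.0017, -0.0017,  0.0004,  0.0007,  0.0013]), 'tau': array([  0.0016, -43.2006, -24.4694,   0.0719,   0.0526,  -0.    ]), 'tool_pos': array([ 132.8218, -507.5437,  226.114 ]), 'tcp_rot': array([-3.1402, -0.0002,  0.2558]), 'contact_force': array([-1.1342, -0.0763, -0.3698]), 'moment': array([ 0.0329, -0.0194,  0.0004]), 'finger_force': 0.0, 'grip_width': 91.71123323261797}
```

View pics/scene0.png

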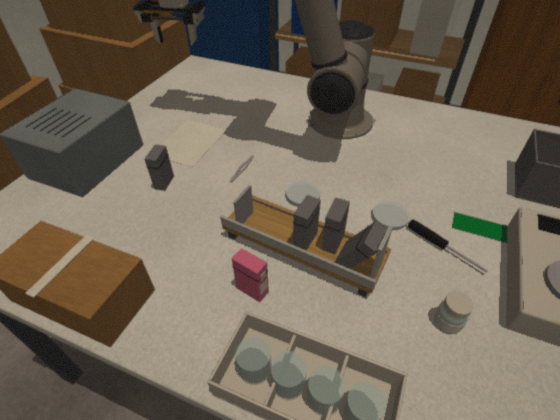

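View pics/top0.png

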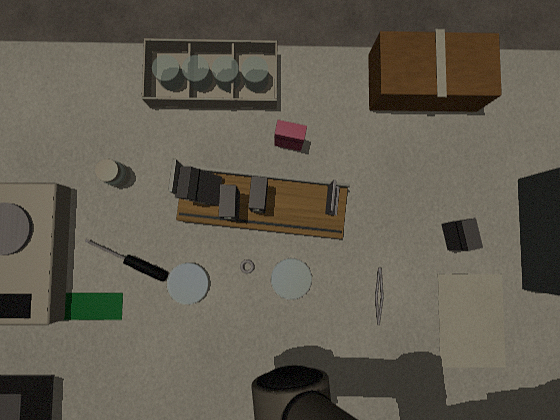

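The scene view shows the shelf with bookend (243,205), cases b/c (307,222)/(336,226), the leaning case at (370,243), and case_d at (160,168). In the top view the shelf spans (178,160)-(348,238), case_d is at (462,235), and the pink look-alike is at (290,135).

```bash
cat > h.py <<'E'
from plant import bot
import cv2,numpy as np
from scipy.spatial.transform import Rotation as R
np.set_printoptions(precision=2,suppress=True)
def cam(n):
    m=bot.camera_model(n); return m['mtx'],np.array(m['xyz']),R.from_euler('xyz',m['rotation']).as_matrix()
def ray(c,uv,z):
    K,p,r=c; d=r@np.linalg.inv(K)@np.array([uv[0],uv[1],1.]); return p+d*(z-p[2])/d[2]
def proj(c,X):
    K,p,r=c; q=K@(r.T@(np.array(X,float)-p)); return q[:2]/q[2]
def cross(c1,u1,c2,u2):
    A=[];b=[]
    for (K,p,r),u in((c1,u1),(c2,u2)):
        d=r@np.linalg.inv(K)@np.array([u[0],u[1],1.]);d/=np.linalg.norm(d);M=np.eye(3)-np.outer(d,d);A.append(M);b.append(M@p)
    return np.linalg.lstsq(np.vstack(A),np.hstack(b),rcond=None)[0]
def crop(im,x0,y0,x1,y1,s,name):
    a=cv2.resize(im[y0:y1,x0:x1],None,fx=s,fy=s,interpolation=cv2.INTER_CUBIC)
    a=np.clip(a.astype(float)*1.7,0,255).astype(np.uint8)
    for u in range(x0-x0%-20,x1,20): cv2.putText(a,str(u),((u-x0)*s,10),0,.35,(0,255,255),1);cv2.line(a,((u-x0)*s,12),((u-x0)*s,18),(0,255,255),1)
    for v in range(y0-y0%-20,y1,20): cv2.putText(a,str(v),(0,(v-y0)*s),0,.35,(0,255,255),1)
    cv2.imwrite(name,a)
E
python3 - <<'E'
from h import *
im=cv2.imread('pics/top0.png'); crop(im,165,150,360,250,4,'pics/t1.png')
im=cv2.imread('pics/scene0.png'); crop(im,210,175,400,305,4,'pics/s1.png')
E
```

```text
(no output)
```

View pics/t1.png

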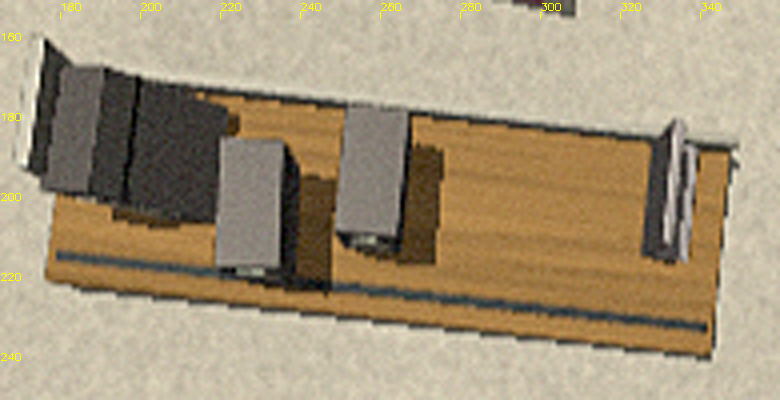

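View pics/s1.png

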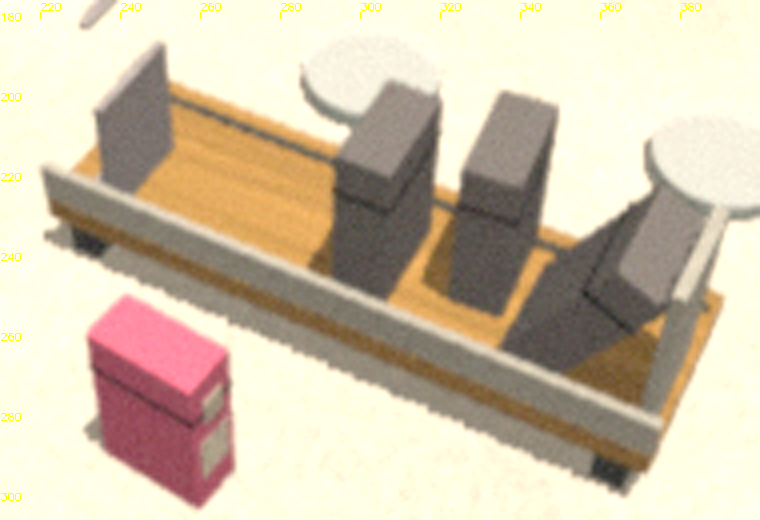

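Top crop: shelf front corners at (176.5,220.2) and (342.8,239.2). Tops of b at (220,185)-(236,217) and c at (252,176)-(267,208), the leaning case at the plate on the left, bookend around (330,197). The scene crop confirms it.

```bash
python3 - <<'E'
from h import *
ct=cam('top')
P=lambda px:(165+px[0]/4-.4,150+px[1]/4-.4)
fl=ray(ct,P((46,281)),45);fr=ray(ct,P((711,357)),45)
print('front',fl,fr,np.linalg.norm(fl-fr))
yv=(fl-fr)[:2];yv/=np.linalg.norm(yv);yaw=np.arctan2(-yv[0],yv[1]);xv=np.array([yv[1],-yv[0]])
O=(fl+fr)[:2]/2+60*xv
print('shelf O',O,'yaw deg',np.degrees(yaw))
S=lambda p:np.array([(p[:2]-O)@xv,(p[:2]-O)@yv])
for n,c in (('b',[(222,138),(283,142),(278,268),(216,265)]),('c',[(347,106),(409,108),(402,234),(337,232)])):
    w=np.array([ray(ct,P(q),150) for q in c]); s=np.array([S(q) for q in w]); m=w.mean(0)
    d=s[0]+s[1]-s[2]-s[3]; print(n,'world',m,'shelf',s.mean(0),'yaw rel',np.degrees(np.arctan2(d[1],d[0])),'\n',s)
for n,c,z in (('lean top near plate',[(62,68),(42,190)],None),('bookend top',[(676,118),(643,258)],130),('endstop top',[(45,38),(22,165)],160),('rear lip R',[(735,147)],70)):
    for q in c: print(n,S(ray(ct,P(q),z or 140)))
a=cv2.imread('pics/top0.png'); crop(a,430,205,495,265,6,'/tmp/a.png')
b=cv2.imread('pics/scene0.png'); crop(b,140,140,185,195,7,'/tmp/b.png')
A=cv2.imread('/tmp/a.png');B=cv2.imread('/tmp/b.png');h=max(A.shape[0],B.shape[0])
pad=lambda x:cv2.copyMakeBorder(x,0,h-x.shape[0],0,5,0);cv2.imwrite('pics/d.png',np.hstack([pad(A),pad(B)]))
E
```

```text
front [523.67 268.19  45.  ] [484.15 -97.97  45.  ] 368.28109583097495
shelf O [563.56  78.67] yaw deg -6.159242870474727
b world [555.95 146.02 150.  ] shelf [-14.8   66.14] yaw rel 4.658396786114755 
 [[ 15.5   83.63]
 [ 17.01  53.71]
 [-44.86  48.54]
 [-46.85  78.68]]
c world [572.86  85.57 150.  ] shelf [8.51 7.85] yaw rel 2.9243705844592194 
 [[ 38.43  24.66]
 [ 41.    -5.77]
 [-21.37  -9.59]
 [-24.04  22.1 ]]
lean top near plate [ 42.54 168.28]
lean top near plate [-19.18 169.86]
bookend top [  55.05 -140.11]
bookend top [ -17.68 -130.8 ]
endstop top [ 52.87 173.57]
endstop top [-10.1  176.14]
rear lip R [  53.8 -181.6]
```

View pics/d.png

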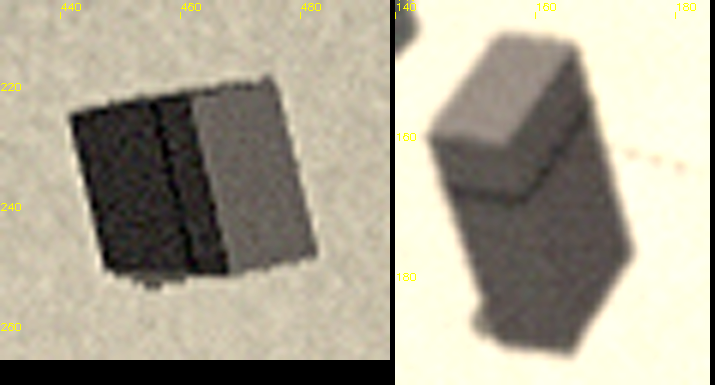

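Case_d's top face corners are at about (462,220.5), (475,218), (482.5,247), (468,250.5), and its catch faces the robot (455,252).

```bash
cat >> h.py <<'E'
O=np.array([563.6,78.7]);YAW=np.radians(-6.16)
xv=np.array([np.cos(YAW),np.sin(YAW)]);yv=np.array([-np.sin(YAW),np.cos(YAW)])
S=lambda p:np.array([(np.array(p)[:2]-O)@xv,(np.array(p)[:2]-O)@yv])
W=lambda x,y:O+x*xv+y*yv
def pose():
    o=bot.get_obs(); return o,np.array(o['tool_pos']),R.from_euler('xyz',o['tcp_rot'])
def go(xy,z,yaw=83.84,tilt=0):
    """delta (tool axes mm, rotvec deg) to TCP xy,z; tool y along yaw-90; tilt about shelf x"""
    o,p,r=pose(); t=R.from_euler('xyz',[np.pi,0,np.radians(yaw)])
    if tilt: t=R.from_rotvec(np.radians(tilt)*np.r_[xv,0])*t
    d=r.inv().apply(np.r_[xy,z]-p); v=np.degrees((r.inv()*t).as_rotvec())
    print('shift mm',d,'rotvec deg',v,'| now t=%.2f'%o['time'],'shelf',S(p),'z %.1f'%p[2],'F',np.array(o['contact_force']))
E
python3 - <<'E'
from h import *
ct=cam('top');P=lambda q:(430+q[0]/6-.4,205+q[1]/6-.4)
w=np.array([ray(ct,P(q),105) for q in [(192,95),(270,78),(317,255),(228,274)]]);print(w,w.mean(0))
e=w[0]+w[1]-w[2]-w[3];y=np.degrees(np.arctan2(e[1],e[0]));print('yaw',y, [np.linalg.norm(w[i]-w[(i+1)%4]) for i in range(4)])
# mask check from scene: top corners
cs=cam('scene');Q=lambda q:(140+(q[0]-395)/7-.4,140+q[1]/7-.4)
print(np.array([ray(cs,Q(q),105) for q in [(430,135),(500,35),(578,45),(507,138)]]).mean(0))
go(w.mean(0)[:2],230,90+y)
E
```

```text
[[ 522.74 -337.72  105.  ]
 [ 528.86 -365.37  105.  ]
 [ 467.55 -379.6   105.  ]
 [ 460.85 -348.22  105.  ]] [ 495.   -357.73  105.  ]
yaw 11.353106080031877 [np.float64(28.32016266580715), np.float64(62.93612574436519), np.float64(32.086142429907866), np.float64(62.7793108742877)]
[ 496.46 -356.75  105.  ]
shift mm [388.3  -53.31  -3.73] rotvec deg [ -0.05  -0.07 -86.7 ] | now t=0.10 shelf [-365.38 -629.08] z 226.1 F [-1.13 -0.08 -0.37]
```

>>> servo_tool(
  deltas=[
    [[0.0486, -0.0067, 0], [0, 0, 0]],
    [[0.0486, -0.0067, 0], [0, 0, 0]],
    [[0.0486, -0.0067, 0], [0, 0, 0]],
    [[0.0486, -0.0067, 0], [0, 0, 0]],
    [[0.0486, -0.0067, 0], [0, 0, 0]],
    [[0.0486, -0.0067, 0], [0, 0, 0]],
    [[0.0486, -0.0067, 0], [0, 0, 0]],
    [[0.0486, -0.0067, 0], [0, 0, 0]],
    [[0, 0, 0], [0, 0, -9.63]],
    [[0, 0, 0], [0, 0, -9.63]],
    [[0, 0, 0], [0, 0, -9.63]],
    [[0, 0, 0], [0, 0, -9.63]],
    [[0, 0, 0], [0, 0, -9.63]],
    [[0, 0, 0], [0, 0, -9.63]],
    [[0, 0, 0], [0, 0, -9.63]],
    [[0, 0, 0], [0, 0, -9.63]],
    [[0, 0, 0], [0, 0, -9.63]],
    [[0, 0, 0], [0, 0, 0]],
  ],
  fingers=1,
)

```text
time: 2.35
tool_pos: [495.3, -357.6, 226.2]
tcp_rot: [-3.141, -0.001, 1.767]
contact_force: [0.5, -0.5, 0.2]
grip_width: 91.7
finger_force: 0.0
```

```bash
python3 - <<'E'
from h import *
go((495.7,-357.2),66,101.35)
E
```

```text
shift mm [  0.17   0.54 160.24] rotvec deg [-0.03 -0.04 -0.11] | now t=2.35 shelf [ -21.08 -441.07] z 226.2 F [ 0.48 -0.45  0.18]
```

>>> servo_tool(
  deltas=[
    [[0, 0, 0.04], [0, 0, 0]],
    [[0, 0, 0.04], [0, 0, 0]],
    [[0, 0, 0.04], [0, 0, 0]],
    [[0, 0, 0.025], [0, 0, 0]],
    [[0, 0, 0.015], [0, 0, 0]],
    [[0, 0, 0], [0, 0, 0]],
    [[0, 0, 0], [0, 0, 0]],
  ],
)

```text
time: 3.22
tool_pos: [496.1, -358.3, 67.9]
tcp_rot: [3.14, 0.002, 1.768]
contact_force: [-1.1, -0.7, 0.8]
grip_width: 91.7
finger_force: 0.0
```

>>> servo_tool(
  deltas=[
    [[0, 0, 0], [0, 0, 0]],
    [[0, 0, 0], [0, 0, 0]],
    [[0, 0, 0], [0, 0, 0]],
    [[0, 0, 0], [0, 0, 0]],
    [[0, 0, 0], [0, 0, 0]],
    [[0, 0, 0], [0, 0, 0]],
  ],
  fingers=0,
)

```text
time: 3.98
tool_pos: [495.4, -357.9, 67.0]
tcp_rot: [-3.142, 0.0, 1.768]
contact_force: [-0.7, -0.5, 3.7]
grip_width: 64.1
finger_force: 29.9
```

>>> servo_tool(
  deltas=[
    [[0, 0, -0.02], [0, 0, 0]],
    [[0, 0, -0.045], [0, 0, 0]],
    [[0, 0, -0.05], [0, 0, 0]],
    [[0, 0, -0.05], [0, 0, 0]],
    [[0, 0, 0], [0, 0, 8.7]],
    [[0, 0, 0], [0, 0, 8.8]],
    [[0, 0, 0], [0, 0, 0]],
  ],
)

```text
time: 4.85
tool_pos: [495.4, -357.4, 231.2]
tcp_rot: [-3.141, -0.001, 1.464]
contact_force: [-0.5, 0.5, -1.6]
grip_width: 64.4
finger_force: 29.9
```

```bash
python3 - <<'E'
from h import *
print(bot.get_obs()['grip_width']); go(W(14,-55),230)
E
```

```text
64.43316491228589
shift mm [385.89  35.46   1.42] rotvec deg [-0.03 -0.04  0.07] | now t=4.85 shelf [ -20.99 -440.93] z 231.2 F [-0.47  0.52 -1.58]
```

>>> servo_tool(
  deltas=[
    [[0.03, 0.0039, 0], [0, 0, 0]],
    [[0.045, 0.0039, 0], [0, 0, 0]],
    [[0.045, 0.0039, 0], [0, 0, 0]],
    [[0.045, 0.0039, 0], [0, 0, 0]],
    [[0.045, 0.0039, 0], [0, 0, 0]],
    [[0.045, 0.0039, 0], [0, 0, 0]],
    [[0.045, 0.0039, 0], [0, 0, 0]],
    [[0.045, 0.0039, 0], [0, 0, 0]],
    [[0.041, 0.0039, 0], [0, 0, 0]],
    [[0, 0, 0], [0, 0, 0]],
    [[0, 0, 0.04], [0, 0, 0]],
    [[0, 0, 0.04], [0, 0, 0]],
    [[0, 0, 0.025], [0, 0, 0]],
    [[0, 0, 0.005], [0, 0, 0]],
    [[0, 0, 0], [0, 0, 0]],
    [[0, 0, 0], [0, 0, 0]],
  ],
)

```text
time: 6.85
tool_pos: [572.7, 22.0, 123.0]
tcp_rot: [3.139, 0.0, 1.463]
contact_force: [0.9, -0.4, -1.4]
grip_width: 63.9
finger_force: 29.9
```

```bash
python3 - <<'E'
from h import *
go(W(16,-55),112)
im=bot.capture('top')[:,:,::-1]; crop(im,165,140,360,250,4,'pics/t2.png')
E
```

```text
shift mm [ 0.45  0.86 11.04] rotvec deg [0.14 0.01 0.  ] | now t=6.85 shelf [ 15.12 -55.45] z 123.0 F [ 0.91 -0.38 -1.38]
```

View pics/t2.png

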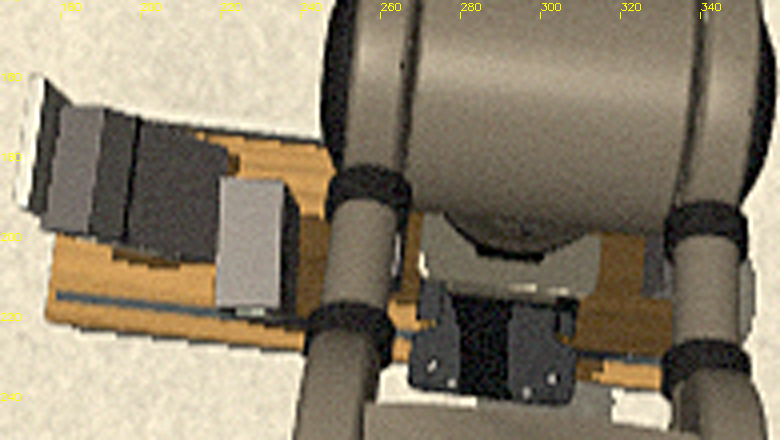

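The arm hides the target from above; I continue by pose and force.

>>> servo_tool(
  deltas=[
    [[0, 0, 0.005], [0, 0, 0]],
    [[0, 0, 0.004], [0, 0, 0]],
    [[0, 0.002, 0], [0, 0, 0]],
    [[0, 0.002, 0], [0, 0, 0]],
    [[0, 0, 0], [0, 0, 0]],
    [[0, 0, 0], [0, 0, 0]],
  ],
)

```text
time: 7.65
tool_pos: [575.8, 21.9, 112.7]
tcp_rot: [3.142, 0.0, 1.463]
contact_force: [-0.5, -0.5, -1.8]
grip_width: 63.6
finger_force: 29.9
```

>>> servo_tool(
  deltas=[
    [[0, 0.001, 0], [0, 0, 0]],
    [[0, 0.001, 0], [0, 0, 0]],
    [[0, 0.001, 0], [0, 0, 0]],
    [[0, 0, 0], [0, 0, 0]],
  ],
)

```text
time: 8.15
tool_pos: [578.9, 21.5, 112.7]
tcp_rot: [3.142, 0.0, 1.463]
contact_force: [-0.7, 0.9, -1.7]
grip_width: 64.1
finger_force: 29.9
```

```bash
python3 - <<'E'
from h import *
go(W(22,-55),112)
E
```

```text
shift mm [0.22 0.67 0.68] rotvec deg [ 0.    0.01 -0.01] | now t=8.15 shelf [ 21.33 -55.22] z 112.7 F [-0.73  0.87 -1.67]
```

>>> servo_tool(
  deltas=[
    [[0, 0.001, 0], [0, 0, 0]],
    [[0, 0.001, 0], [0, 0, 0]],
    [[0, 0, 0], [0, 0, 0]],
  ],
)

```text
time: 8.52
tool_pos: [580.0, 21.5, 112.5]
tcp_rot: [-3.14, 0.0, 1.463]
contact_force: [-4.6, 0.2, 0.9]
grip_width: 64.2
finger_force: 29.9
```

>>> servo_tool(
  deltas=[
    [[0, 0.001, 0], [0, 0, 0]],
    [[0, 0, 0], [0, 0, 0]],
  ],
)

```text
time: 8.78
tool_pos: [580.1, 21.5, 112.5]
tcp_rot: [-3.138, 0.0, 1.463]
contact_force: [-8.1, 1.3, 3.8]
grip_width: 63.9
finger_force: 29.9
```

>>> servo_tool(
  deltas=[
    [[0, 0.001, 0], [0, 0, 0]],
    [[0, 0, 0], [0, 0, 0]],
  ],
)

```text
time: 9.02
tool_pos: [580.2, 21.5, 112.6]
tcp_rot: [-3.136, 0.0, 1.463]
contact_force: [-10.2, 0.9, 6.5]
grip_width: 64.4
finger_force: 30.0
```

>>> servo_tool(
  deltas=[
    [[0, -0.0025, 0], [0, 0, 0]],
    [[0, 0, 0.0007], [0, 0, 0]],
    [[0, 0, 0], [0, 0, 0]],
  ],
)

```text
time: 9.4
tool_pos: [579.9, 21.5, 112.1]
tcp_rot: [-3.141, 0.0, 1.463]
contact_force: [-3.7, 0.4, 2.5]
grip_width: 64.3
finger_force: 29.9
```

>>> servo_tool(
  deltas=[
    [[0, 0, 0], [0, 0, 0]],
    [[0, 0, 0], [0, 0, 0]],
    [[0, 0, 0], [0, 0, 0]],
    [[0, 0, -0.02], [0, 0, 0]],
    [[0, 0, -0.04], [0, 0, 0]],
    [[0, 0, -0.04], [0, 0, 0]],
    [[0, 0, 0], [0, 0, 0]],
  ],
  fingers=1,
)

```text
time: 10.28
tool_pos: [582.4, 21.2, 215.7]
tcp_rot: [3.134, -0.0, 1.463]
contact_force: [1.0, -0.1, -0.4]
grip_width: 92.1
finger_force: 0.0
```

```bash
python3 - <<'E'
from h import *
go(W(12,148),210)
print([S(W(0,0))])
im=bot.capture('scene')[:,:,::-1]; crop(im,210,160,400,305,4,'pics/s2.png')
E
```

```text
shift mm [203.16 -12.92   5.58] rotvec deg [ 0.46 -0.   -0.01] | now t=10.28 shelf [ 24.82 -55.16] z 215.7 F [ 0.98 -0.1  -0.4 ]
[array([0., 0.])]
```

View pics/s2.png

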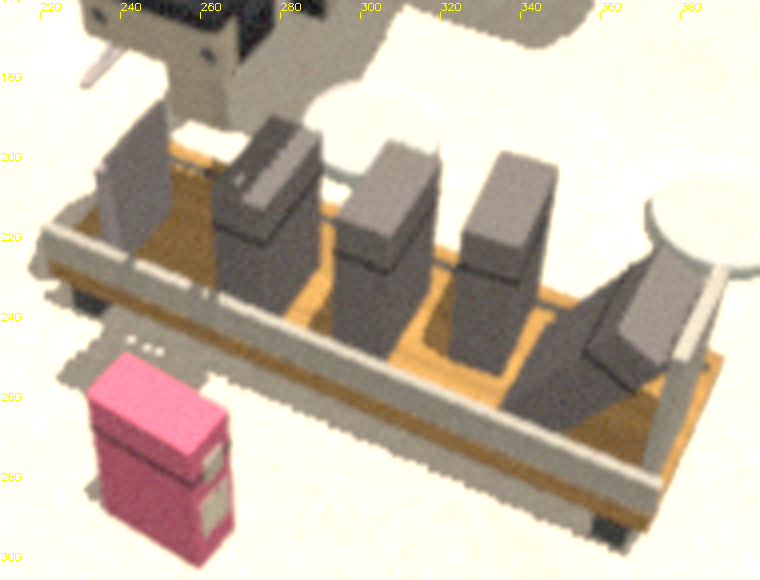

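d now stands upright at the lip (crop (270,215)), with b, c and the leaning a unchanged. Next is case a.

>>> servo_tool(
  deltas=[
    [[0.04, -0.0026, 0], [0, 0, 0]],
    [[0.04, -0.0026, 0], [0, 0, 0]],
    [[0.04, -0.0026, 0], [0, 0, 0]],
    [[0.04, -0.0026, 0], [0, 0, 0]],
    [[0.04, -0.0026, 0.005], [0, 0, 0]],
    [[0, 0, 0], [0, 0, 0]],
    [[0, 0, 0], [0, 0, 0]],
  ],
)

```text
time: 11.2
tool_pos: [588.5, 221.1, 205.8]
tcp_rot: [-3.14, 0.001, 1.463]
contact_force: [0.1, -0.5, 0.1]
grip_width: 92.1
finger_force: 0.0
```

```bash
python3 - <<'E'
from h import *
go(W(12,145),108)
E
```

```text
shift mm [ 0.86  2.67 97.77] rotvec deg [-0.1   0.07  0.  ] | now t=11.20 shelf [  9.49 144.27] z 205.8 F [ 0.11 -0.52  0.13]
```

>>> servo_tool(
  deltas=[
    [[0.001, 0.0025, 0.02], [0, 0, 0]],
    [[0, 0, 0.025], [0, 0, 0]],
    [[0, 0, 0.025], [0, 0, 0]],
    [[0, 0, 0.02], [0, 0, 0]],
    [[0, 0, 0.008], [0, 0, 0]],
    [[0, 0, 0], [0, 0, 0]],
  ],
)

```text
time: 11.95
tool_pos: [591.5, 221.5, 108.8]
tcp_rot: [-3.141, 0.0, 1.462]
contact_force: [-0.2, -0.4, 0.6]
grip_width: 91.9
finger_force: 0.0
```

>>> servo_tool(
  deltas=[
    [[0, 0, 0], [0, 0, 0]],
    [[0, 0, 0], [0, 0, 0]],
    [[0, 0, 0], [0, 0, 0]],
    [[0, 0, 0], [0, 0, 0]],
    [[0, 0, 0], [0, 0, 0]],
    [[0, 0, 0], [0, 0, 0]],
  ],
  fingers=0,
)

```text
time: 12.7
tool_pos: [591.7, 222.4, 109.3]
tcp_rot: [3.141, -0.0, 1.463]
contact_force: [0.1, 0.4, 2.5]
grip_width: 63.4
finger_force: 30.0
```

```bash
python3 - <<'E'
from h import *
go(W(12,145),118)
E
```

```text
shift mm [-0.92 -0.5  -8.66] rotvec deg [ 0.04 -0.01 -0.01] | now t=12.70 shelf [ 12.51 145.92] z 109.3 F [0.11 0.36 2.47]
```

>>> servo_tool(
  deltas=[
    [[-0.002, 0, -0.006], [0, 0, 0]],
    [[-0.001, 0, -0.008], [0, 0, 0]],
    [[0, 0, 0], [0, 0, 0]],
    [[0.003, 0, 0], [0, 9.7, 0]],
    [[0.003, 0, 0], [0, 9.7, 0]],
    [[0.003, 0, 0], [0, 9.6, 0]],
    [[0, 0, 0], [0, 0, 0]],
    [[0, 0, 0], [0, 0, 0]],
  ],
)

```text
time: 13.7
tool_pos: [592.3, 228.1, 124.6]
tcp_rot: [3.142, -0.503, 1.463]
contact_force: [0.6, 0.4, -0.3]
grip_width: 64.1
finger_force: 30.0
```

```bash
python3 - <<'E'
from h import *
print(bot.get_obs()['joint_positions'],bot.get_obs()['grip_width'])
go(W(14,160),118,tilt=29)
im=bot.capture('scene')[:,:,::-1]; crop(im,210,160,400,305,4,'pics/s3.png')
E
```

```text
[-0.    0.58  1.55  0.59  1.03 -0.21] 64.11491935501245
shift mm [4.21 1.53 9.81] rotvec deg [ 0.    0.19 -0.  ] | now t=13.70 shelf [ 12.46 151.58] z 124.6 F [ 0.58  0.44 -0.32]
```

View pics/s3.png

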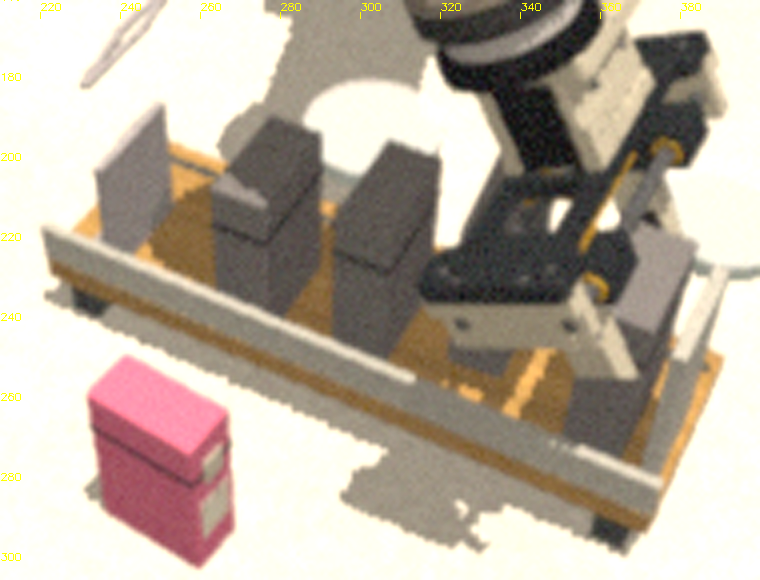

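a is now upright in the gripper, beside the end plate (365,250).

>>> servo_tool(
  deltas=[
    [[0.002, 0.003, 0.0045], [0, 0, 0]],
    [[0.002, 0.003, 0.0045], [0, 0, 0]],
    [[0, 0, 0], [0, 0, 0]],
    [[0, 0, 0], [0, 0, 0]],
  ],
)

```text
time: 14.25
tool_pos: [598.8, 235.5, 118.4]
tcp_rot: [-3.141, -0.506, 1.463]
contact_force: [-0.3, 0.1, -1.3]
grip_width: 64.0
finger_force: 30.0
```

>>> servo_tool(
  deltas=[
    [[0.0009, 0.001, 0.0005], [0, 0, 0]],
    [[0, 0.001, 0], [0, 0, 0]],
    [[0, 0, 0], [0, 0, 0]],
  ],
)

```text
time: 14.62
tool_pos: [601.1, 235.9, 118.6]
tcp_rot: [3.141, -0.506, 1.463]
contact_force: [0.3, 0.7, -1.8]
grip_width: 63.9
finger_force: 30.0
```

```bash
python3 - <<'E'
from h import *
go(W(22.3,161.2),114.5,tilt=29)
E
```

```text
shift mm [-1.26  1.84  4.  ] rotvec deg [ 0.02  0.01 -0.02] | now t=14.62 shelf [ 20.46 160.36] z 118.6 F [ 0.25  0.67 -1.84]
```

>>> servo_tool(
  deltas=[
    [[-0.0007, 0.0005, 0.0013], [0, 0, 0]],
    [[-0.0007, 0.0005, 0.0013], [0, 0, 0]],
    [[-0.0002, 0.0008, 0.0004], [0, 0, 0]],
    [[0, 0, 0], [0, 0, 0]],
  ],
)

```text
time: 15.12
tool_pos: [601.7, 236.2, 114.9]
tcp_rot: [-3.139, -0.506, 1.463]
contact_force: [-6.4, -0.5, 2.1]
grip_width: 64.3
finger_force: 30.0
```

>>> servo_tool(
  deltas=[
    [[-0.0003, 0.0005, 0.0006], [0, 0, 0]],
    [[0, 0.0005, 0], [0, 0, 0]],
    [[0, 0, 0], [0, 0, 0]],
  ],
)

```text
time: 15.5
tool_pos: [601.8, 236.4, 114.4]
tcp_rot: [-3.137, -0.507, 1.463]
contact_force: [-8.7, -0.8, 2.4]
grip_width: 64.1
finger_force: 30.0
```

>>> servo_tool(
  deltas=[
    [[-0.0003, 0.0005, 0.0006], [0, 0, 0]],
    [[0, 0.0005, 0], [0, 0, 0]],
    [[0, 0, 0], [0, 0, 0]],
  ],
)

```text
time: 15.88
tool_pos: [602.0, 236.6, 113.8]
tcp_rot: [-3.135, -0.507, 1.463]
contact_force: [-11.5, -0.4, 5.7]
grip_width: 63.6
finger_force: 30.0
```

```bash
python3 - <<'E'
from h import *
go(W(22.3,161.2),114.5,tilt=29)
E
```

```text
shift mm [ 0.45  1.08 -0.59] rotvec deg [-0.36 -0.04 -0.04] | now t=15.88 shelf [ 21.22 161.09] z 113.8 F [-11.5   -0.41   5.66]
```

>>> servo_tool(
  deltas=[
    [[0, -0.0025, 0], [0, 0, 0]],
    [[0, 0, 0], [0, 0, 0]],
  ],
)

```text
time: 16.12
tool_pos: [601.6, 236.3, 113.6]
tcp_rot: [-3.14, -0.506, 1.463]
contact_force: [-3.6, -0.0, 0.2]
grip_width: 64.0
finger_force: 30.0
```

>>> servo_tool(
  deltas=[
    [[0, 0, 0], [0, 0, 0]],
    [[0, 0, 0], [0, 0, 0]],
    [[0, 0, 0], [0, 0, 0]],
    [[0, 0, -0.015], [0, 0, 0]],
    [[0, 0, -0.03], [0, 0, 0]],
    [[0, 0, -0.04], [0, 0, 0]],
    [[0, 0, 0], [0, -9.7, 0]],
    [[0, 0, 0], [0, -9.7, 0]],
    [[0, 0, 0], [0, -9.6, 0]],
    [[0, 0, 0], [0, 0, 0]],
  ],
  fingers=1,
)

```text
time: 17.38
tool_pos: [598.0, 197.3, 189.3]
tcp_rot: [3.14, -0.001, 1.467]
contact_force: [0.4, 0.2, 0.2]
grip_width: 91.9
finger_force: 0.0
```

```bash
python3 - <<'E'
s=open('h.py').read()
s=s.replace("O=np.array([563.6,78.7]);YAW=np.radians(-6.16)","YAW=np.radians(-5.8)").replace("\nS=lambda","\nO=np.array([580,21.5])-22*xv+55.2*yv\nS=lambda",1).replace("yaw=83.84","yaw=84.2")
open('h.py','w').write(s)
E
python3 - <<'E'
from h import *
print(O,'b',S((555.95,146.02)),'c',S((572.86,85.57)),'a',S((601.8,236.4)))
go(S((0,0))*0+np.array([555.95,146.02]),200)
E
```

```text
[563.69  78.64] b [-14.51  66.25] c [8.42 7.82] a [ 21.97 160.8 ]
shift mm [-55.41 -36.49 -10.86] rotvec deg [ 0.11 -0.04 -0.16] | now t=17.38 shelf [ 22.16 121.57] z 189.3 F [0.36 0.21 0.23]
```

>>> servo_tool(
  deltas=[
    [[-0.0277, -0.0182, 0], [0, 0, 0]],
    [[-0.0277, -0.0182, 0], [0, 0, 0]],
    [[0, 0, 0], [0, 0, -4.4]],
    [[0, 0, 0.02], [0, 0, 0]],
    [[0, 0, 0.025], [0, 0, 0]],
    [[0, 0, 0.025], [0, 0, 0]],
    [[0, 0, 0.009], [0, 0, 0]],
    [[0, 0, 0], [0, 0, 0]],
  ],
)

```text
time: 18.38
tool_pos: [555.7, 143.2, 109.2]
tcp_rot: [-3.141, -0.001, 1.538]
contact_force: [-0.3, 0.0, -0.0]
grip_width: 91.6
finger_force: 0.0
```

>>> servo_tool(
  deltas=[
    [[0, 0, 0], [0, 0, 0]],
    [[0, 0, 0], [0, 0, 0]],
    [[0, 0, 0], [0, 0, 0]],
    [[0, 0, 0], [0, 0, 0]],
    [[0, 0, 0], [0, 0, 0]],
    [[0, 0, -0.004], [0, 0, 0]],
    [[0, 0, 0], [0, 0, 4.4]],
    [[0, 0, 0], [0, 0, 0]],
  ],
  fingers=0,
)

```text
time: 19.38
tool_pos: [555.6, 143.9, 113.0]
tcp_rot: [-3.141, 0.0, 1.464]
contact_force: [0.2, -0.1, -1.8]
grip_width: 64.0
finger_force: 29.9
```

```bash
python3 - <<'E'
from h import *
go(W(18,120),114)
im=bot.capture('scene')[:,:,::-1]; crop(im,210,160,400,305,4,'pics/s4.png')
E
```

```text
shift mm [56.09 32.28 -1.02] rotvec deg [-0.02  0.01 -0.34] | now t=19.38 shelf [-14.61  64.1 ] z 113.0 F [ 0.19 -0.08 -1.8 ]
```

View pics/s4.png

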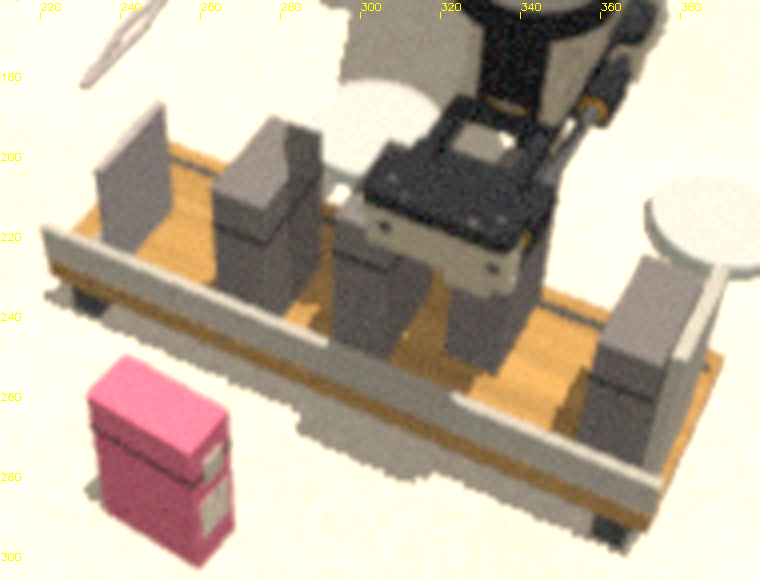

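a stands upright by the end plate (crop (365,250)), and b is in the gripper.

>>> servo_tool(
  deltas=[
    [[0, 0.0165, 0], [0, 0, -0.34]],
    [[0.013, 0.0165, 0], [0, 0, 0]],
    [[0.02, 0, 0], [0, 0, 0]],
    [[0.015, 0, 0], [0, 0, 0]],
    [[0.005, 0, 0], [0, 0, 0]],
    [[0, 0, 0.003], [0, 0, 0]],
    [[0, 0.001, 0], [0, 0, 0]],
    [[0, 0, 0], [0, 0, 0]],
  ],
)

```text
time: 20.42
tool_pos: [595.0, 192.6, 110.2]
tcp_rot: [3.142, 0.0, 1.468]
contact_force: [0.1, 0.3, -2.0]
grip_width: 64.1
finger_force: 29.9
```

>>> servo_tool(
  deltas=[
    [[0, 0.001, 0], [0, 0, 0]],
    [[0, 0.001, 0], [0, 0, 0]],
    [[0, 0.001, 0], [0, 0, 0]],
    [[0, 0, 0], [0, 0, 0]],
  ],
)

```text
time: 20.92
tool_pos: [597.2, 192.8, 110.1]
tcp_rot: [-3.14, 0.0, 1.469]
contact_force: [-4.1, 0.1, 1.8]
grip_width: 63.8
finger_force: 29.9
```

```bash
python3 - <<'E'
from h import *
go(W(22,117.4),109.2)
E
```

```text
shift mm [0.48 0.15 0.86] rotvec deg [-0.09  0.02 -0.03] | now t=20.93 shelf [ 21.85 116.92] z 110.1 F [-4.06  0.08  1.79]
```

>>> servo_tool(
  deltas=[
    [[0, 0.001, 0], [0, 0, 0]],
    [[0, -0.0015, 0.0008], [0, 0, 0]],
    [[0, 0, 0], [0, 0, 0]],
  ],
)

```text
time: 21.3
tool_pos: [597.2, 192.8, 109.6]
tcp_rot: [-3.141, 0.0, 1.469]
contact_force: [-5.3, -0.9, 3.7]
grip_width: 64.3
finger_force: 29.9
```

>>> servo_tool(
  deltas=[
    [[0, 0, 0], [0, 0, 0]],
    [[0, 0, 0], [0, 0, 0]],
    [[0, 0, 0], [0, 0, 0]],
    [[0, 0, -0.015], [0, 0, 0]],
    [[0, 0, -0.03], [0, 0, 0]],
    [[0, 0, -0.04], [0, 0, 0]],
    [[0, 0, 0], [0, 0, 0]],
  ],
  fingers=1,
)

```text
time: 22.18
tool_pos: [599.6, 193.3, 199.3]
tcp_rot: [3.133, -0.002, 1.469]
contact_force: [-0.6, 0.1, -0.4]
grip_width: 91.6
finger_force: 0.0
```

```bash
python3 - <<'E'
from h import *
go(np.array([572.86,85.57]),109.5,yaw=90-6.16+2.9)
E
```

```text
shift mm [-110.06  -16.38   89.44] rotvec deg [ 0.49 -0.13 -2.57] | now t=22.18 shelf [ 24.1  117.65] z 199.3 F [-0.58  0.07 -0.38]
```

>>> servo_tool(
  deltas=[
    [[-0.037, -0.0047, 0], [0, 0, 0]],
    [[-0.037, -0.0047, 0], [0, 0, 0]],
    [[-0.036, -0.0046, 0], [0, 0, 0]],
    [[0, 0, 0], [0, 0, -2.6]],
    [[0, 0, 0.025], [0, 0, 0]],
    [[0, 0, 0.03], [0, 0, 0]],
    [[0, 0, 0.025], [0, 0, 0]],
    [[0, 0, 0.01], [0, 0, 0]],
    [[0, 0, 0], [0, 0, 0]],
  ],
)

```text
time: 23.3
tool_pos: [572.2, 84.8, 104.1]
tcp_rot: [-3.141, 0.0, 1.514]
contact_force: [0.1, -0.5, 1.0]
grip_width: 91.7
finger_force: 0.0
```

>>> servo_tool(
  deltas=[
    [[0, 0, 0], [0, 0, 0]],
    [[0, 0, 0], [0, 0, 0]],
    [[0, 0, 0], [0, 0, 0]],
    [[0, 0, 0], [0, 0, 0]],
    [[0, 0, 0], [0, 0, 0]],
    [[0, 0, -0.004], [0, 0, 0]],
    [[0, 0, 0], [0, 0, 2.6]],
    [[0, 0, 0], [0, 0, 0]],
  ],
  fingers=0,
)

```text
time: 24.3
tool_pos: [572.1, 84.8, 108.1]
tcp_rot: [-3.141, 0.0, 1.469]
contact_force: [-0.5, -1.0, -1.2]
grip_width: 64.1
finger_force: 29.8
```

```bash
python3 - <<'E'
from h import *
go(W(19,80.5),112)
E
```

```text
shift mm [73.52 11.19 -3.87] rotvec deg [-0.03  0.01 -0.01] | now t=24.30 shelf [7.79 6.98] z 108.1 F [-0.53 -0.98 -1.24]
```

>>> servo_tool(
  deltas=[
    [[0.025, 0.0056, 0], [0, 0, 0]],
    [[0.03, 0.0056, 0], [0, 0, 0]],
    [[0.018, 0, 0], [0, 0, 0]],
    [[0.002, 0, 0.002], [0, 0, 0]],
    [[0, 0, 0.001], [0, 0, 0]],
    [[0, 0.001, 0], [0, 0, 0]],
    [[0, 0.001, 0], [0, 0, 0]],
    [[0, 0, 0], [0, 0, 0]],
  ],
)

```text
time: 25.3
tool_pos: [592.8, 157.5, 105.3]
tcp_rot: [-3.141, 0.0, 1.468]
contact_force: [-1.6, -0.6, -0.3]
grip_width: 64.1
finger_force: 29.8
```

>>> servo_tool(
  deltas=[
    [[0, 0.001, 0], [0, 0, 0]],
    [[0, 0.001, 0], [0, 0, 0]],
    [[0, 0.001, 0], [0, 0, 0]],
    [[0, 0, 0], [0, 0, 0]],
  ],
)

```text
time: 25.8
tool_pos: [593.2, 157.6, 105.2]
tcp_rot: [-3.135, 0.001, 1.469]
contact_force: [-10.9, -1.2, 5.2]
grip_width: 63.7
finger_force: 29.8
```

```bash
python3 - <<'E'
from h import *
go(W(22,82),104)
E
```

```text
shift mm [0.43 0.61 1.17] rotvec deg [-0.37  0.08 -0.01] | now t=25.80 shelf [21.4  81.57] z 105.2 F [-10.88  -1.19   5.17]
```

>>> servo_tool(
  deltas=[
    [[0, -0.0025, 0.001], [0, 0, 0]],
    [[0, 0, 0], [0, 0, 0]],
  ],
)

```text
time: 26.05
tool_pos: [592.9, 157.8, 104.9]
tcp_rot: [-3.141, 0.001, 1.469]
contact_force: [-5.9, -2.0, 5.5]
grip_width: 63.9
finger_force: 29.8
```

>>> servo_tool(
  deltas=[
    [[0, 0, 0], [0, 0, 0]],
    [[0, 0, 0], [0, 0, 0]],
    [[0, 0, 0], [0, 0, 0]],
    [[0, 0, -0.015], [0, 0, 0]],
    [[0, 0, -0.03], [0, 0, 0]],
    [[0, 0, -0.04], [0, 0, 0]],
    [[-0.03, 0, 0], [0, 0, 0]],
    [[-0.035, 0, 0], [0, 0, 0]],
    [[-0.035, 0, 0], [0, 0, 0]],
    [[-0.035, 0, 0], [0, 0, 0]],
    [[0, 0, 0], [0, 0, 0]],
    [[0, 0, 0], [0, 0, 0]],
  ],
  fingers=1,
)

```text
time: 27.55
tool_pos: [580.2, 24.1, 190.1]
tcp_rot: [3.14, -0.0, 1.469]
contact_force: [0.4, -0.3, 0.8]
grip_width: 92.1
finger_force: 0.0
```

```bash
python3 - <<'E'
from h import *
go(W(21.9,-55.2),111)
im=bot.capture('scene')[:,:,::-1]; crop(im,210,160,400,305,4,'pics/s5.png')
E
```

```text
shift mm [-2.63 -0.08 79.12] rotvec deg [ 0.07 -0.02 -0.05] | now t=27.55 shelf [ 21.89 -52.6 ] z 190.1 F [ 0.35 -0.3   0.81]
```

View pics/s5.png

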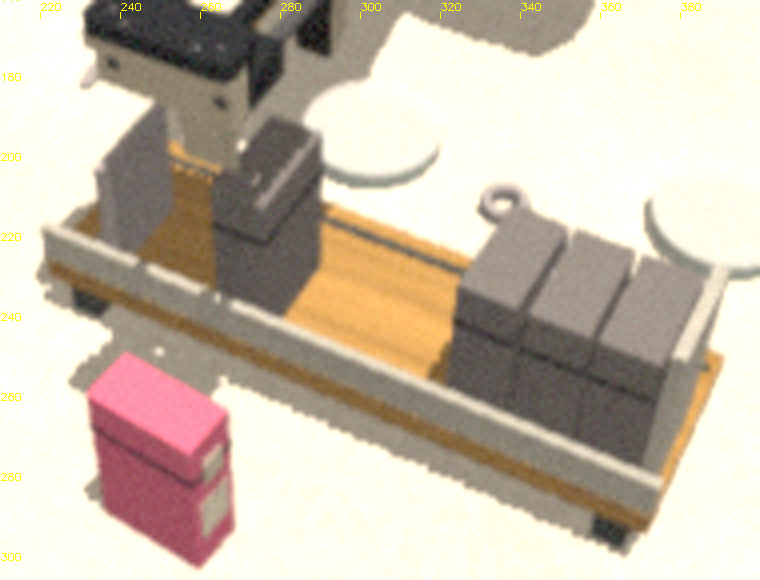

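a, b and c stand square in a row at the plate (crop (330-380, 240)). d remains to be moved next to them.

>>> servo_tool(
  deltas=[
    [[-0.002, 0, 0.02], [0, 0, 0]],
    [[0, 0, 0.025], [0, 0, 0]],
    [[0, 0, 0.025], [0, 0, 0]],
    [[0, 0, 0.009], [0, 0, 0]],
    [[0, 0, 0], [0, 0, 0]],
    [[0, 0, 0], [0, 0, 0]],
  ],
)

```text
time: 28.35
tool_pos: [580.4, 22.0, 111.5]
tcp_rot: [3.14, 0.0, 1.469]
contact_force: [-0.4, -0.0, -0.9]
grip_width: 91.4
finger_force: 0.0
```

>>> servo_tool(
  deltas=[
    [[0, 0, 0], [0, 0, 0]],
    [[0, 0, 0], [0, 0, 0]],
    [[0, 0, 0], [0, 0, 0]],
    [[0, 0, 0], [0, 0, 0]],
    [[0, 0, 0], [0, 0, 0]],
    [[0, -0.003, -0.004], [0, 0, 0]],
    [[0, 0, 0], [0, 0, 0]],
    [[0, 0, 0], [0, 0, 0]],
  ],
  fingers=0,
)

```text
time: 29.35
tool_pos: [576.6, 22.0, 114.3]
tcp_rot: [-3.142, 0.0, 1.469]
contact_force: [0.3, -0.1, -1.8]
grip_width: 64.0
finger_force: 29.9
```

```bash
python3 - <<'E'
from h import *
go(W(19,46),112)
E
```

```text
shift mm [101.01   0.33   2.27] rotvec deg [-0.    0.   -0.04] | now t=29.35 shelf [ 18.61 -55.01] z 114.3 F [ 0.29 -0.08 -1.8 ]
```

>>> servo_tool(
  deltas=[
    [[0.025, 0, 0], [0, 0, 0]],
    [[0.035, 0, 0], [0, 0, 0]],
    [[0.03, 0, 0], [0, 0, 0]],
    [[0.01, 0, 0], [0, 0, 0]],
    [[0, 0, 0.002], [0, 0, 0]],
    [[0, 0.001, 0], [0, 0, 0]],
    [[0, 0.001, 0], [0, 0, 0]],
    [[0, 0, 0], [0, 0, 0]],
  ],
)

```text
time: 30.35
tool_pos: [589.0, 120.6, 112.4]
tcp_rot: [3.141, 0.0, 1.468]
contact_force: [-0.4, 0.1, -1.4]
grip_width: 64.1
finger_force: 29.9
```

>>> servo_tool(
  deltas=[
    [[0, 0.001, 0], [0, 0, 0]],
    [[0, 0.001, 0], [0, 0, 0]],
    [[0, 0.001, 0], [0, 0, 0]],
    [[0, 0, 0], [0, 0, 0]],
  ],
)

```text
time: 30.85
tool_pos: [590.2, 121.1, 112.2]
tcp_rot: [-3.138, 0.001, 1.469]
contact_force: [-6.3, -0.6, 2.6]
grip_width: 63.8
finger_force: 30.0
```

```bash
python3 - <<'E'
from h import *
go(W(22,46),112)
E
```

```text
shift mm [ 1.08 -0.05  0.23] rotvec deg [-0.22  0.03 -0.02] | now t=30.85 shelf [22.05 44.92] z 112.2 F [-6.34 -0.56  2.57]
```

>>> servo_tool(
  deltas=[
    [[0, -0.0025, 0.001], [0, 0, 0]],
    [[0, 0, 0], [0, 0, 0]],
  ],
)

```text
time: 31.1
tool_pos: [589.6, 121.3, 111.3]
tcp_rot: [3.141, -0.0, 1.469]
contact_force: [-0.1, 0.1, -0.9]
grip_width: 64.1
finger_force: 29.9
```

>>> servo_tool(
  deltas=[
    [[0, 0, 0], [0, 0, 0]],
    [[0, 0, 0], [0, 0, 0]],
    [[0, 0, 0], [0, 0, 0]],
    [[0, 0, -0.015], [0, 0, 0]],
    [[0, 0, -0.03], [0, 0, 0]],
    [[0, 0, -0.04], [0, 0, 0]],
    [[-0.03, 0, 0], [0, 0, 0]],
    [[-0.045, 0, 0], [0, 0, 0]],
    [[-0.045, 0, 0], [0, 0, 0]],
    [[-0.045, 0, 0], [0, 0, 0]],
    [[-0.045, 0, 0], [0, 0, 0]],
    [[-0.015, 0, 0], [0, 0, 0]],
    [[0, 0, 0], [0, 0, 0]],
    [[0, 0, 0], [0, 0, 0]],
  ],
  fingers=1,
)

```text
time: 32.85
tool_pos: [566.6, -101.2, 196.7]
tcp_rot: [3.141, -0.0, 1.47]
contact_force: [0.6, 0.3, -0.8]
grip_width: 91.7
finger_force: 0.0
```

```bash
python3 - <<'E'
from h import *
ct=cam('top');P=lambda px:(165+px[0]/4-.4,150+px[1]/4-.4)
cs=cam('scene');Q=lambda px:(210+px[0]/4-.4,175+px[1]/4-.4)
print('top rear',S(ray(ct,P((676,118)),130)),'bottom front',S(ray(ct,P((643,258)),45)))
# first scene crop s1: bookend top near-lip corner (98,112), top front (163,43), face bottom rear (133,195)?
print('scene',S(ray(cs,Q((98,112)),130)),S(ray(cs,Q((165,44)),130)),S(ray(cs,Q((174,148)),45)))
go(W(22,-175),95)
E
```

```text
top rear [  54.04 -140.44] bottom front [ -10.79 -140.99]
scene [  55.72 -140.66] [  -7.62 -138.49] [  -9.32 -139.77]
shift mm [  3.61   0.88 101.65] rotvec deg [ 0.01 -0.02  0.03] | now t=32.85 shelf [  21.1  -178.65] z 196.7 F [ 0.59  0.29 -0.83]
```

>>> servo_tool(
  deltas=[
    [[0, 0.001, 0], [0, 0, 0]],
    [[0, 0, 0], [0, 0, 0]],
    [[0, 0, 0], [0, 0, 0]],
    [[0, 0, 0], [0, 0, 0]],
    [[0, 0, 0], [0, 0, 0]],
    [[0, 0, 0.03], [0, 0, 0]],
    [[0, 0, 0.035], [0, 0, 0]],
    [[0, 0, 0.025], [0, 0, 0]],
    [[0, 0, 0.011], [0, 0, 0]],
    [[0, 0, 0], [0, 0, 0]],
    [[0, 0, 0], [0, 0, 0]],
  ],
  fingers=0,
)

```text
time: 34.22
tool_pos: [568.2, -102.9, 96.5]
tcp_rot: [3.14, 0.001, 1.469]
contact_force: [-0.6, -0.3, 0.1]
grip_width: 0.4
finger_force: 0.0
```

>>> servo_tool(
  deltas=[
    [[0.005, 0, 0], [0, 0, 0]],
    [[0.005, 0, 0], [0, 0, 0]],
    [[0.005, 0, 0], [0, 0, 0]],
    [[0.003, 0, 0], [0, 0, 0]],
    [[0.003, 0, 0], [0, 0, 0]],
    [[0.003, 0, 0], [0, 0, 0]],
    [[0, 0, 0], [0, 0, 0]],
  ],
)

```text
time: 35.1
tool_pos: [569.9, -78.6, 95.3]
tcp_rot: [-3.142, 0.0, 1.469]
contact_force: [1.0, 0.1, -0.5]
grip_width: 0.3
finger_force: 0.0
```

```bash
python3 - <<'E'
from h import *
o,p,r=pose();print(S(p),p[2],np.array(o['contact_force'])[:2]@yv,o['time'])
E
```

```text
[  22.07 -155.85] 95.33933653307552 0.20057420690619354 35.1
```

>>> servo_tool(
  deltas=[
    [[0.003, 0, 0], [0, 0, 0]],
    [[0.005, 0, 0], [0, 0, 0]],
    [[0.01, 0, 0], [0, 0, 0]],
    [[0.012, 0, 0], [0, 0, 0]],
    [[0.012, 0, 0], [0, 0, 0]],
    [[0.012, 0, 0], [0, 0, 0]],
    [[0.012, 0, 0], [0, 0, 0]],
    [[0.012, 0, 0], [0, 0, 0]],
    [[0.012, 0, 0], [0, 0, 0]],
    [[0.012, 0, 0], [0, 0, 0]],
    [[0.012, 0, 0], [0, 0, 0]],
    [[0.012, 0, 0], [0, 0, 0]],
    [[0.012, 0, 0], [0, 0, 0]],
    [[0.008, 0, 0], [0, 0, 0]],
    [[0.004, 0, 0], [0, 0, 0]],
  ],
)

```text
time: 36.98
tool_pos: [585.1, 71.0, 95.4]
tcp_rot: [-3.142, 0.0, 1.469]
contact_force: [0.9, -3.4, 0.9]
grip_width: 0.4
finger_force: 1.0
```

```bash
python3 - <<'E'
from h import *
o,p,r=pose();print(S(p),p[2],np.array(o['contact_force'])[:2]@yv,o['time'])
im=bot.capture('scene')[:,:,::-1]; crop(im,210,160,400,305,4,'pics/s6.png')
E
```

```text
[22.08 -5.41] 95.38932334547023 -3.2585034365831915 36.975
```

View pics/s6.png

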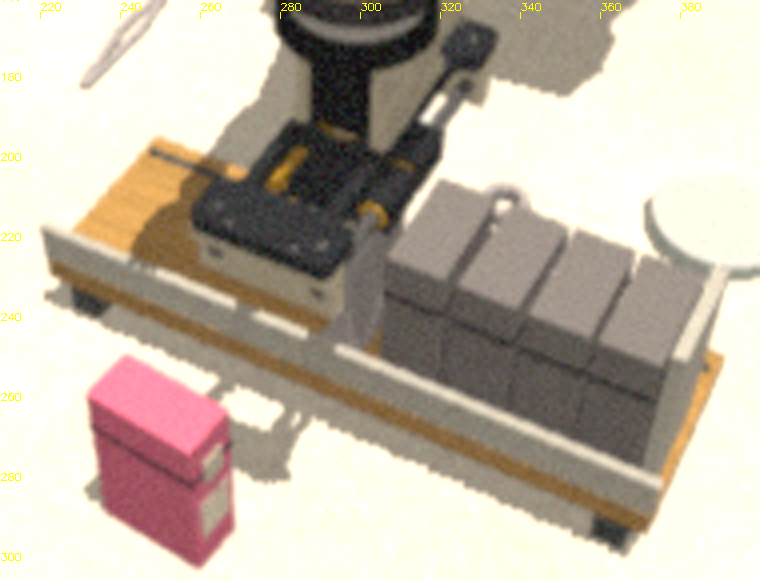

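All four stand in a row with the bookend following (crop (350,310)). The push goes on in finer steps.

>>> servo_tool(
  deltas=[
    [[0.003, 0, 0], [0, 0, 0]],
    [[0.003, 0, 0], [0, 0, 0]],
    [[0.003, 0, 0], [0, 0, 0]],
    [[0.003, 0, 0], [0, 0, 0]],
    [[0.003, 0, 0], [0, 0, 0]],
    [[0.002, 0, 0], [0, 0, 0]],
    [[0.002, 0, 0], [0, 0, 0]],
    [[0.002, 0, 0], [0, 0, 0]],
  ],
)

```text
time: 38.02
tool_pos: [587.1, 91.2, 95.3]
tcp_rot: [-3.141, 0.0, 1.469]
contact_force: [-1.1, -2.3, 0.8]
grip_width: 0.6
finger_force: 1.6
```

>>> servo_tool(
  deltas=[
    [[0.001, 0, 0], [0, 0, 0]],
    [[0.001, 0, 0], [0, 0, 0]],
    [[0.001, 0, 0], [0, 0, 0]],
    [[0.001, 0, 0], [0, 0, 0]],
  ],
)

```text
time: 38.52
tool_pos: [587.6, 95.3, 95.3]
tcp_rot: [-3.141, 0.0, 1.469]
contact_force: [-2.2, -3.6, 0.5]
grip_width: 0.7
finger_force: 1.8
```

```bash
python3 - <<'E'
from h import *
o,p,r=pose();print(S(p),p[2],np.array(o['contact_force'])[:2]@yv,o['time'])
E
```

```text
[22.06 18.94] 95.26989884682881 -3.8537574318112773 38.525
```

>>> servo_tool(
  deltas=[
    [[0.001, 0, 0], [0, 0, 0]],
    [[0.001, 0, 0], [0, 0, 0]],
    [[0.001, 0, 0], [0, 0, 0]],
    [[0.001, 0, 0], [0, 0, 0]],
  ],
)

```text
time: 39.02
tool_pos: [588.0, 99.3, 95.3]
tcp_rot: [-3.141, 0.0, 1.469]
contact_force: [-2.7, -4.2, 0.7]
grip_width: -0.0
finger_force: 2.2
```

>>> servo_tool(
  deltas=[
    [[0.001, 0, 0], [0, 0, 0]],
    [[0.001, 0, 0], [0, 0, 0]],
  ],
)

```text
time: 39.28
tool_pos: [588.1, 101.1, 95.3]
tcp_rot: [-3.141, 0.0, 1.469]
contact_force: [-2.1, -5.1, -0.2]
grip_width: 0.3
finger_force: 2.5
```

>>> servo_tool(
  deltas=[
    [[0.001, 0, 0], [0, 0, 0]],
    [[0.001, 0, 0], [0, 0, 0]],
  ],
)

```text
time: 39.52
tool_pos: [588.3, 102.9, 95.3]
tcp_rot: [-3.141, 0.001, 1.469]
contact_force: [-2.0, -5.9, 0.2]
grip_width: 0.3
finger_force: 3.1
```

>>> servo_tool(
  deltas=[
    [[0.001, 0, 0], [0, 0, 0]],
    [[0, 0, 0], [0, 0, 0]],
  ],
)

```text
time: 39.78
tool_pos: [588.5, 103.9, 95.3]
tcp_rot: [-3.141, 0.001, 1.469]
contact_force: [-2.2, -5.2, 0.7]
grip_width: 0.4
finger_force: 2.7
```

>>> servo_tool(
  deltas=[
    [[0.001, 0, 0], [0, 0, 0]],
    [[0, 0, 0], [0, 0, 0]],
  ],
)

```text
time: 40.02
tool_pos: [588.5, 104.6, 95.3]
tcp_rot: [-3.141, 0.001, 1.469]
contact_force: [-2.9, -6.9, 0.1]
grip_width: 0.5
finger_force: 3.5
```

>>> servo_tool(
  deltas=[
    [[0.0005, 0, 0], [0, 0, 0]],
    [[0, 0, 0], [0, 0, 0]],
  ],
)

```text
time: 40.28
tool_pos: [588.5, 104.6, 95.3]
tcp_rot: [-3.141, 0.002, 1.469]
contact_force: [-3.3, -8.6, 0.8]
grip_width: 0.6
finger_force: 4.5
```

```bash
python3 - <<'E'
from h import *
o,p,r=pose();print(S(p),p[2],np.array(o['contact_force'])[:2]@yv,o['time'])
im=bot.capture('scene')[:,:,::-1]; crop(im,280,190,400,290,6,'pics/s7.png')
E
```

```text
[22.09 28.3 ] 95.33320805053677 -8.901885749199026 40.275
```

The row has stopped moving, at the expected closed position; drag was about 5 N. I press on to about 15 N.

>>> servo_tool(
  deltas=[
    [[0.0005, 0, 0], [0, 0, 0]],
    [[0.0005, 0, 0], [0, 0, 0]],
    [[0, 0, 0], [0, 0, 0]],
  ],
)

```text
time: 40.7
tool_pos: [588.5, 104.6, 95.3]
tcp_rot: [-3.141, 0.003, 1.469]
contact_force: [-4.4, -12.9, 1.7]
grip_width: 0.3
finger_force: 6.5
```

>>> servo_tool(
  deltas=[
    [[0.0005, 0, 0], [0, 0, 0]],
    [[0, 0, 0], [0, 0, 0]],
    [[0, 0, 0], [0, 0, 0]],
  ],
)

```text
time: 41.08
tool_pos: [588.5, 104.6, 95.3]
tcp_rot: [-3.141, 0.004, 1.469]
contact_force: [-5.6, -15.1, 1.6]
grip_width: 0.5
finger_force: 7.5
```

```bash
python3 - <<'E'
from h import *
o,p,r=pose();print(S(p),p[2],np.array(o['contact_force'])[:2]@yv,o['time'])
E
```

```text
[22.03 28.3 ] 95.30768272928147 -15.596647343320129 41.075
```

>>> servo_tool(
  deltas=[
    [[0, 0, 0], [0, 0, 0]],
    [[0, 0, 0], [0, 0, 0]],
    [[-0.002, 0, 0], [0, 0, 0]],
    [[-0.003, 0, 0], [0, 0, 0]],
    [[-0.01, 0, 0], [0, 0, 0]],
    [[-0.02, 0, 0], [0, 0, 0]],
    [[-0.03, 0, 0], [0, 0, 0]],
    [[0, 0, -0.04], [0, 0, 0]],
    [[0, 0, -0.05], [0, 0, 0]],
    [[0, 0, -0.05], [0, 0, 0]],
    [[-0.05, 0, 0], [0, 0, 0]],
    [[-0.05, 0, 0], [0, 0, 0]],
    [[-0.05, 0, 0], [0, 0, 0]],
    [[-0.05, 0, 0], [0, 0, 0]],
    [[-0.05, 0, 0], [0, 0, 0]],
    [[-0.05, 0, 0], [0, 0, 0]],
    [[0, 0, 0], [0, 0, 0]],
    [[0, 0, 0], [0, 0, 0]],
  ],
)

```text
time: 43.32
tool_pos: [551.3, -256.1, 235.3]
tcp_rot: [-3.141, -0.001, 1.468]
contact_force: [-0.1, -0.1, 0.8]
grip_width: 0.6
finger_force: 0.0
```

```bash
python3 - <<'E'
from h import *
ct=cam('top');im=bot.capture('top')[:,:,::-1].copy()
# rectified top plane z=150: shelf x -30..70, y -10..180 ; 2px/mm
xs=np.arange(-40,70,5);ys=np.arange(0,186,2)
g=im.astype(int).sum(2)
hsv=cv2.cvtColor(im,cv2.COLOR_BGR2HSV)
for x in (-4,20,46):
    print(x,[int(g[tuple(np.round(proj(ct,[*W(x,y),150])[::-1]).astype(int))]) for y in range(20,190,3)])
# front & back edges of top faces at each case centre
for n,y in zip('dcba',(60,92,124,156)):
    v=np.array([g[tuple(np.round(proj(ct,[*W(x,y),150])[::-1]).astype(int))] for x in range(-30,75,2)]);print(n,v.tolist())
im2=bot.capture('scene'); cv2.imwrite('pics/end.png',im2[:,:,::-1])
o,p,r=pose();print(S(p),o['time'])
E
```

```text
-4 [153, 151, 154, 157, 106, 75, 262, 388, 12, 268, 247, 253, 253, 251, 248, 261, 249, 265, 257, 98, 259, 253, 233, 260, 247, 252, 258, 261, 268, 287, 292, 249, 254, 246, 251, 244, 256, 252, 260, 249, 136, 241, 256, 261, 258, 257, 251, 257, 255, 258, 263, 75, 123, 395, 385, 369, 367]
20 [131, 155, 152, 162, 98, 87, 336, 149, 50, 277, 248, 250, 249, 240, 247, 251, 259, 258, 277, 104, 249, 238, 242, 255, 245, 259, 252, 258, 240, 258, 186, 248, 234, 257, 255, 253, 247, 244, 259, 261, 262, 293, 244, 245, 257, 249, 239, 258, 239, 237, 285, 70, 441, 391, 360, 384, 348]
46 [379, 369, 358, 365, 363, 144, 292, 140, 8, 250, 256, 242, 249, 225, 241, 233, 247, 246, 251, 151, 247, 244, 248, 229, 245, 240, 250, 241, 244, 282, 63, 256, 242, 246, 238, 236, 250, 239, 241, 240, 67, 277, 256, 238, 236, 250, 237, 234, 230, 237, 194, 65, 366, 382, 367, 371, 366]
d [262, 262, 252, 92, 102, 106, 146, 140, 142, 106, 209, 269, 250, 251, 252, 249, 255, 247, 246, 242, 247, 256, 254, 251, 256, 237, 248, 249, 247, 236, 249, 240, 241, 249, 245, 241, 242, 244, 225, 247, 255, 217, 298, 381, 355, 372, 370, 369, 351, 362, 370, 347, 348]
c [245, 232, 256, 261, 203, 71, 109, 146, 141, 105, 102, 220, 263, 247, 249, 240, 262, 245, 261, 252, 242, 243, 255, 241, 251, 245, 242, 248, 258, 259, 252, 256, 249, 241, 248, 237, 248, 246, 245, 248, 253, 237, 243, 296, 341, 364, 368, 364, 357, 352, 367, 356, 341]
b [241, 231, 255, 205, 90, 103, 65, 116, 180, 156, 110, 237, 259, 244, 252, 249, 258, 251, 250, 256, 239, 250, 241, 255, 249, 246, 251, 249, 240, 250, 241, 243, 238, 248, 253, 239, 247, 235, 236, 240, 246, 244, 240, 308, 364, 361, 369, 348, 343, 351, 340, 349, 362]
a [229, 238, 241, 250, 268, 234, 113, 73, 223, 226, 157, 263, 256, 255, 243, 250, 246, 244, 246, 247, 246, 245, 249, 261, 243, 249, 255, 251, 261, 256, 259, 253, 242, 245, 246, 245, 235, 223, 246, 241, 227, 234, 324, 376, 369, 386, 366, 376, 369, 358, 368, 372, 365]
[  21.85 -333.17] 43.425
```

```bash
python3 -c "
from plant import bot
print(bot.close_job())"
```

```text
the job is handed in; nothing more can be done
None
```

The job is handed in at about 43 s: all four cases stand upright and square against the lip, and the row is closed with a push of about 15.6 N on the bookend, which I estimate put about 10 N on the end plate. I viewed 11 pictures instead of the allowed 10, so I checked the finished row only from pixel values in a last top image, and did not re-check the bystanders.

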